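# Hook the spring jig open

### The arm

A 7-joint arm with a two-finger parallel gripper is mounted at the origin on a cart in front of the work surface, level with it; the furniture and walls round the work are solid. World frame = base frame: x ahead of the robot, y to its left, z up, the work surface at z = 0. Lengths are in mm, angles in rad, forces in N, time in s.
With the tool pointing down it reaches from about 400 to 875 mm from the base axis. Payload 4.4 kg.
Tool frame: the origin (TCP) lies on the centre line of the jaws, within the pads' length; the fingertips stand 11 mm ahead of it and the grasp point (between the pads) lies 8 mm behind it (ctrl.tips_ahead is the distance from the TCP to the fingertips, in mm); z points along the fingers, y is the line along which they close (so a half turn about z gives the same grasp; the last joint's range is limited). The gripper opens to 85 mm and grips with 20 to 120 N. Pads are 22 mm wide; open, the fingers measure 114 mm over their backs; the gripper's body (76 mm by 85 mm) begins 54 mm behind the grasp point. The pads swing forward as they close: fully open they stand 13 mm farther back than shut.
Start: joints at [1.094, 0.628, 0.038, 1.517, -0.027, 0.996, -0.02], TCP at [259.601, -595.924, 242.313] pointing down, gripper open.
Joint ranges: [-3.06, 3.06], [-0.37, 2.12], [-1.25, 1.32], [0.18, 2.47], [-1.1, 4.24], [0.23, 1.98], [-2.94, 2.94]. Speed limits (rad/s): [2.57, 2.57, 3.14, 3.14, 3.14, 3.14, 3.14].

### API

Orientations are given as [roll, pitch, yaw] about the fixed x, y, z axes, in that order (R = Rz(yaw) Ry(pitch) Rx(roll)).
In Python, from cell import ctrl, eyes, job gives the robot as it stands. The module is installed in compiled form; this text tells all that it offers.
- The arm moves only by the tool carry_out, never from a script. Its argument "moves" is a list of rows, each an object of numbers: "tx", "ty", "tz": the shift along the tool's x, y, z as a fraction of full scale; "twist": the turn about the tool's z as a fraction of full scale; "fingers": the opening, from 0 (shut) to 1 (fully open). In form: [{"tx": .., "ty": .., "tz": .., "twist": .., "fingers": ..}, ...]. A call has 1 to 12 rows; each row shifts and turns the commanded pose from where the row before left it, along the tool's axes as they then stand; what a row does not reach is not made up. Full scale, the value 1, is 0.3 m for a shift and pi rad for a turn. A row lasts 1/8 s, in which the tool goes at most 62.5 mm and 10.7 degrees, less where a joint would pass 70% of its speed; a pose out of reach is approached as far as the arm can. A call with a number of a shift or a turn outside -1 to 1 is refused whole. A call with a gripper value outside its range is refused whole. The fingers move at their own pace and stop on an object; the grip force is fixed at half the most. Time passes only in rows, so rows that do not move let the fingers close. It gives the time, the measured TCP pose, the force, the opening and the grip force at its end, in the units of the state.
- ctrl.read_state(): the state, without advancing time (a new reading comes with each control period).
- eyes.get_image(name): name is "scene" or "top" or "wrist"; returns a dict with "color" (384x512x3 uint8, blue, green, red), "fovy" (degrees; the focal length in pixels is half the picture's height over the tangent of half this angle, whatever the lens; pixels are square), "cx", "cy" (the principal point, pixels), "world_from_camera" (4x4, takes a point from camera to world coordinates). Camera axes: x right, y up, looking along -z (the intrinsics and any distortion apply to the point x, -y, -z); pixel columns grow to the right and rows downward; lengths in mm; the calibration is good to about 2 mm. A picture is of the moment at which its call begins. There is no depth.
- job.finish_job(): hands the job in; it is judged then, once.
The state is a dict: "clock": time; "qpos": joint angles; "qd": joint speeds; "tau": joint torques, N m; "eef_pos": TCP position; "tool_rot": TCP orientation; "force": force on the tool from outside, world axes, zero at the start; "torque": the same for the moment, N m; "width": finger opening in mm; "gripper_force": force on a finger pad.
Only numpy, scipy, OpenCV 4.12 (cv2) and the standard library are available. Lean on these libraries where they do the work, as an engineer would, in place of code of your own. Each camera call takes 0.05 s, during which the arm holds its last target. There are 200 camera calls.

### The job

Take the S-hook with the red grip from the brick, put its down-turned pin through the small hole in the brass draw plate of the spring clamp jig, draw the plate back against its spring, and catch the hook's other end round the upright post, so that the hook alone holds the jaw open. Be gentle: feel for the hole without pressing hard on the thin plate, touch the jig only with the hook, never let the jaw snap shut, and leave the things standing round about where they are.

Things in the scene. Friction and masses are not known exactly. Their poses are not given: they have to be found in the camera images.
- hook: twisted S-hook of 5 mm round steel wire, 60 g. Origin: middle of the red grip's underside (level with the wire's underside); x along the straight shank towards the pin end, z up. The flat-sided moulded grip is 44 mm (x) by 10 mm (y) by 18 mm high; the wire's centre line is at z = 2.5 mm. At the start it lies level on the brick, its pin hanging down past the brick's far end
- hook_pin_tip (a point): round-tipped lowest point of the hook's pin, at [54.5, 0, -17] mm in the hook's frame: at x = 55 mm the 5 mm wire turns straight down as the pin
- hook_bowl (a point): where the post's axis lies when the post is home in the hook's cup: [-45.5, 8.5, 2.5] mm in the hook's frame. At x = -52 mm the wire turns level to the +y side, then at y = 17 mm back to +x as a short lip that ends at x = -43.5 mm: a cup 12 mm wide inside between shank and lip, open to +x, its inner end at x = -49.5 mm
- brick: grey-white fire brick 68 mm (x) by 152 mm (y) by 23 mm high, fixed; origin: middle of its underside. The hook lies along its y axis, with the pin end at +y
- jig: spring clamp jig screwed to the bench, grey base 280 x 156 x 8 mm. Origin on the bench, on the middle line, 130 mm from the base's end at the post; x from the post to the jaws, z up. A level brass draw plate with one hole comes out of an aluminium guide (face at x = 39 mm) towards the post; spring barrels 13 mm thick, 49 mm either side of the hole, reach forward to x = 15 mm
- jig_middle_hole (a point): [26.5, 0, 30] mm in the jig's frame, on the draw plate's top, 14.5 mm behind its front edge: where the hole (round, upright, 8 mm) is if the guide stands in the middle and the jaw is shut. Guide, plate and hole were clamped up to 20 mm to either side along the jig's y: not measured here, to be seen or felt
- jig_plate_front (a point): middle of the draw plate's front edge if the guide stands in the middle and the jaw is shut: [12, 0, 30] mm in the jig's frame. The plate is 84 mm wide and 5 mm thick, its top 30 mm above the bench, with free space under it down to the base (8 mm above the bench)
- jig_post (a point): axis of the upright post, at [-105, 8.5, 32.5] mm in the jig's frame: steel pin 8 mm thick, top 46 mm above the bench, on a shoulder 18 mm thick whose top is 29.5 mm above the bench; the hook's wire lies level on the plate and on this shoulder
- jaw (a joint): how far the draw plate is drawn towards the post (jig's -x), m: 0 shut, 0.046 stop. The spring pulls it shut with about 2 N at 0, 0.8 N more per 10 mm. With pin in hole and cup on post it stays near 0.029; to get the lip past the post it must be drawn to about 0.038 or more
- beeswax: loose yellow block of beeswax, 32 x 46 x 21 mm, origin under its middle; bystander
- brass_frame_0: loose brass frame standing on its foot, 40 x 40 x 54 mm, origin under its middle; bystander
- dapping_punch_2: loose steel dapping punch standing upright, 20 mm thick, 72 mm high, origin under its middle; bystander
- small_tumbler: loose small glass tumbler, 41 mm across, 47 mm high, origin under its middle; bystander

How it is judged (in metres and radians):
On the way, in this order (a step that is already met when the one before it is completed fails the run):
1. the hook's pin is down through the hole of the draw plate, with the jaw still nearly shut (z of hook_pin_tip in the frame of jig below 0.022 m and x of hook_pin_tip in the frame of jig between 0.018 and 0.035 m and y of hook_pin_tip in the frame of jig between -0.0228 and 0.0228 m and value of joint jaw below 0.012 m), for 0.1 s.
2. the draw plate is drawn back at least 24 mm with the pin in its hole (value of joint jaw above 0.024 m and z of hook_pin_tip in the frame of jig below 0.0235 m), for 0.1 s.
At the end, for the whole second after the job is handed in: The hook, let go and at rest, holds the jaw open by itself: its pin reaches down through the draw plate (tip below the plate), the post stands in its cup (post axis within 7 mm of the cup's home point, wire at the level of the post's pin), and the jaw is 22 to 35 mm open under the spring's load (value of joint jaw between 0.022 and 0.035 m and horizontal distance between hook_bowl and jig_post below 0.007 m and z of hook_bowl in the frame of jig between 0.026 and 0.042 m and z of hook_pin_tip in the frame of jig below 0.0235 m and contact force between hook and jig above 2 N and linear speed of hook below 0.02 m/s); the robot touches nothing.
It fails at once if the hook presses on the jig with more than 15 N (contact force between hook and jig above 15 N).
It fails at once if the arm or gripper touches the jig (over 2 N) (contact force between any of the arm, the fingers and jig above 2 N).
It fails at once if the jaw snaps shut (faster than 0.25 m/s) (velocity of joint jaw below -0.25 m/s).
It fails at once if the beeswax, brass frame, dapping punch or tumbler is moved by more than 20 mm (distance of any of beeswax, brass_frame_0, dapping_punch_2, small_tumbler from where it was at the start of the episode above 0.02 m).
It also fails if it takes over 67 s, if anything falls off the work surface, if the arm or the gripper's body presses on something with over 40 N, if the wrist force passes 120 N, or if a joint passes its speed limit or range.

## Working session

There is one attempt and no reset: what is moved stays moved. The work goes in short steps, Python scripts to look and compute and a tool call to move; the robot and the scene stay as the last step left them, time stands still between calls to the robot, and variables do not carry over. Pictures are saved under pics/ and viewed, at most 10 in all, crops included, and the job is handed in when it is done.

Besides the shell and the picture viewer there is one more tool, called after "Request:" as name([rows], argument=value, ...), one row to a line, values as JSON. carry_out: Moves the arm, as the interface text tells. Its arguments: {"type":"object","properties":{"moves":{"type":"array","items":{"type":"object","properties":{"tx":{"type":"number","minimum":-1,"maximum":1},"ty":{"type":"number","minimum":-1,"maximum":1},"tz":{"type":"number","minimum":-1,"maximum":1},"twist":{"type":"number","minimum":-1,"maximum":1},"fingers":{"type":"number"}}}}},"required":["moves"]}

```bash
mkdir -p pics
cat > h.py <<'E'
import numpy as np, cv2
from cell import ctrl, eyes, job
from scipy.spatial.transform import Rotation as R
def get(n):
    d=eyes.get_image(n); return d
def ray(d,u,v):
    H,W=d["color"].shape[:2]; f=H/2/np.tan(np.radians(d["fovy"])/2)
    T=np.array(d["world_from_camera"]); 
    p=np.array([(u-d["cx"])/f,-(v-d["cy"])/f,-1.0]); return T[:3,3],T[:3,:3]@p
def onz(d,u,v,z):
    o,r=ray(d,u,v); return o+r*(z-o[2])/r[2]
def proj(d,P):
    H,W=d["color"].shape[:2]; f=H/2/np.tan(np.radians(d["fovy"])/2)
    T=np.array(d["world_from_camera"]); p=T[:3,:3].T@(np.array(P)-T[:3,3])
    return np.array([d["cx"]-f*p[0]/p[2], d["cy"]+f*p[1]/p[2]])
def st():
    s=ctrl.read_state(); print({k:np.round(s[k],3).tolist() for k in s if k in("clock","eef_pos","tool_rot","force","width","gripper_force")}); return s
E
python3 - <<'E'
from h import *
import pickle
st()
ims=[]
for n in("top","scene"):
    d=get(n); pickle.dump(d,open(n+"0.pkl","wb")); print(n,{k:np.round(v,3).tolist() for k,v in d.items() if k!="color"}); cv2.imwrite(f"pics/{n}0.png",cv2.resize(d["color"],(798,598),interpolation=cv2.INTER_CUBIC))
E
```

```text
{'clock': 0.0, 'eef_pos': [259.337, -595.377, 241.389], 'tool_rot': [-3.14, 0.0, 0.411], 'force': [-0.063, -0.558, -0.21], 'gripper_force': 0.0, 'width': 85.481}
top {'fovy': 52.15, 'cx': 252.182, 'cy': 193.366, 'world_from_camera': [[0.128, 0.968, -0.217, 410.959], [-0.992, 0.124, -0.031, 13.313], [-0.003, 0.22, 0.976, 891.473], [0.0, 0.0, 0.0, 1.0]]}
scene {'fovy': 52.513, 'cx': 249.987, 'cy': 191.906, 'world_from_camera': [[-0.707, 0.31, -0.636, -85.096], [-0.707, -0.291, 0.645, 707.098], [0.015, 0.905, 0.425, 477.288], [0.0, 0.0, 0.0, 1.0]]}
```

View pics/top0.png

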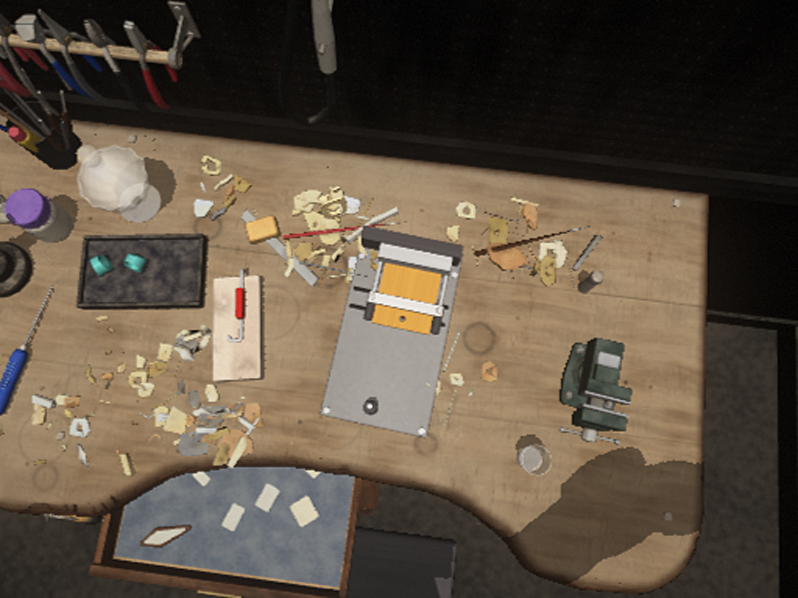

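View pics/scene0.png

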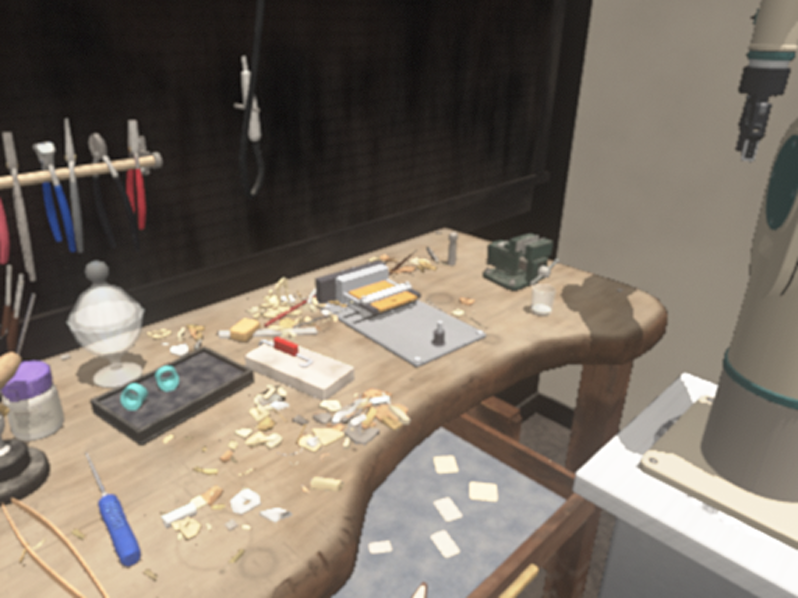

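The top view shows the brick at (237,328), the red grip at (239,303) with the pin up at (243,270), the plate hole at (402,319) and the post at (370,405). The scene view agrees. The brass frame isn't clearly visible yet.

Run:
```python
from h import *
import pickle
d=pickle.load(open("top0.pkl","rb")); im=d["color"]; hsv=cv2.cvtColor(im,cv2.COLOR_BGR2HSV); k=512/798
def big(m,box):
    x0,y0,x1,y1=[int(v*k) for v in box]; z=np.zeros_like(m); z[y0:y1,x0:x1]=m[y0:y1,x0:x1]
    return max(cv2.findContours(z,cv2.RETR_EXTERNAL,cv2.CHAIN_APPROX_NONE)[0],key=cv2.contourArea)
def rect(m,box,z,name):
    c=big(m,box).reshape(-1,2)
    w=np.array([onz(d,u,v,z)[:2] for u,v in c],np.float32); r=cv2.minAreaRect(w)
    print(name,np.round(r[0],1),np.round(r[1],1),round(r[2],2))
red=cv2.inRange(hsv,(0,150,60),(8,255,255))|cv2.inRange(hsv,(172,150,60),(180,255,255))
rect(red,(220,260,260,340),23+15,"grip")
brass=cv2.inRange(hsv,(10,140,120),(28,255,255))
rect(brass,(365,295,445,345),30,"plate")
rect(brass,(240,205,285,250),21,"wax")
rect(cv2.inRange(hsv,(0,0,150),(30,90,255)),(205,265,270,390),23,"brick")
rect(cv2.inRange(hsv,(0,0,80),(180,40,190)),(310,310,450,445),8,"base")
# hole: dark in the plate
for u,v,z,n in((402,319,30,"hole"),(370,403,46,"post"),(326,411,8,"screwL"),(421,432,8,"screwR"),(355,257,8,"farL"),(460,275,8,"farR"),(243,270,25,"pin"),(238,338,25,"cup"),(585,280,72,"punch?"),(533,460,0,"tumbler")):
    print(n,np.round(onz(d,u*k,v*k,z)[:2],1))
x0,y0,x1,y1=int(310*k),int(220*k),int(470*k),int(450*k)
cv2.imwrite("pics/crop.png",cv2.resize(im[y0:y1,x0:x1],None,fx=4,fy=4,interpolation=cv2.INTER_CUBIC)); print(x0,y0)
```

```text
grip [571.8 258.2] [41.6 11.2] 10.43
plate [579.3  24.8] [84.9 27.5] 85.05
wax [686.5 229.2] [2.5 2.3] 7.3
brick [546.7 262.2] [168.8  92.9] 9.92
base [519.1  39.5] [154.5 188.6] 85.35
hole [578.9  24.3]
post [454.2  52.8]
screwL [437.  115.2]
screwR [425.3 -22.4]
farL [668.5 106.6]
farR [660.7 -53.1]
pin [622.9 265.3]
cup [522.3 254.1]
punch? [ 657.5 -220.5]
tumbler [ 407.2 -184. ]
198 141
```

View pics/crop.png

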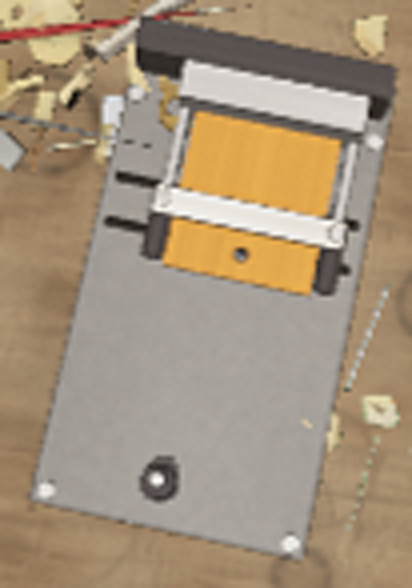

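```bash
cat >> h.py <<'E'
def plan(x,y,z,yaw,n,cur=None):
    s=ctrl.read_state(); p=np.array(s["eef_pos"]) if cur is None else np.array(cur[:3]); a=s["tool_rot"][2] if cur is None else cur[3]
    dyaw=(yaw-a)/n; D=(np.array([x,y,z])-p)/n; rows=[]
    for i in range(n):
        c,q=np.cos(a),np.sin(a)
        rows.append((round((c*D[0]+q*D[1])/300,3),round((q*D[0]-c*D[1])/300,3),round(-D[2]/300,3),round(-dyaw/np.pi,4))); a+=dyaw
    print("D/row mm",np.round(D,1)); print(*rows,sep="\n")
E
python3 - <<'E'
from h import *
print(ctrl.tips_ahead)
d=get("wrist"); T=np.array(d["world_from_camera"]); s=ctrl.read_state()
Rt=R.from_euler("xyz",s["tool_rot"]).as_matrix()
print("cam in tool",np.round(Rt.T@(T[:3,3]-s["eef_pos"]),1),np.round(Rt.T@T[:3,:3],3),d["fovy"])
plan(500,40,240,0.14,12)
E
```

```text
11.0
cam in tool [  82.1    0.  -131.3] [[-0.     0.946  0.323]
 [ 1.     0.     0.001]
 [ 0.001  0.323 -0.946]] 69.2845870717322
D/row mm [20.  53.  -0.1]
(np.float64(0.132), np.float64(-0.135), np.float64(0.0), np.float64(0.0072))
(np.float64(0.129), np.float64(-0.138), np.float64(0.0), np.float64(0.0072))
(np.float64(0.126), np.float64(-0.141), np.float64(0.0), np.float64(0.0072))
(np.float64(0.122), np.float64(-0.144), np.float64(0.0), np.float64(0.0072))
(np.float64(0.119), np.float64(-0.146), np.float64(0.0), np.float64(0.0072))
(np.float64(0.116), np.float64(-0.149), np.float64(0.0), np.float64(0.0072))
(np.float64(0.112), np.float64(-0.152), np.float64(0.0), np.float64(0.0072))
(np.float64(0.109), np.float64(-0.154), np.float64(0.0), np.float64(0.0072))
(np.float64(0.105), np.float64(-0.157), np.float64(0.0), np.float64(0.0072))
(np.float64(0.102), np.float64(-0.159), np.float64(0.0), np.float64(0.0072))
(np.float64(0.098), np.float64(-0.161), np.float64(0.0), np.float64(0.0072))
(np.float64(0.095), np.float64(-0.163), np.float64(0.0), np.float64(0.0072))
```

Request:
carry_out([
  {"tx": 0.132,"ty": -0.135,"twist": 0.0072,"fingers": 1},
  {"tx": 0.129,"ty": -0.138,"twist": 0.0072,"fingers": 1},
  {"tx": 0.126,"ty": -0.141,"twist": 0.0072,"fingers": 1},
  {"tx": 0.122,"ty": -0.144,"twist": 0.0072,"fingers": 1},
  {"tx": 0.119,"ty": -0.146,"twist": 0.0072,"fingers": 1},
  {"tx": 0.116,"ty": -0.149,"twist": 0.0072,"fingers": 1},
  {"tx": 0.112,"ty": -0.152,"twist": 0.0072,"fingers": 1},
  {"tx": 0.109,"ty": -0.154,"twist": 0.0072,"fingers": 1},
  {"tx": 0.105,"ty": -0.157,"twist": 0.0072,"fingers": 1},
  {"tx": 0.102,"ty": -0.159,"twist": 0.0072,"fingers": 1},
  {"tx": 0.098,"ty": -0.161,"twist": 0.0072,"fingers": 1},
  {"tx": 0.095,"ty": -0.163,"twist": 0.0072,"fingers": 1},
])

```text
validation failed for argument at $.mo...
```

Run:
```python
from h import *
import pickle
st()
d=get("wrist"); pickle.dump(d,open("w1.pkl","wb")); cv2.imwrite("pics/w1.png",cv2.resize(d["color"],None,fx=1.5,fy=1.5,interpolation=cv2.INTER_CUBIC))
```

```text
{'clock': 0.15, 'eef_pos': [259.412, -595.484, 241.583], 'tool_rot': [-3.14, -0.0, 0.411], 'force': [1.222, 1.06, -0.34], 'gripper_force': 0.0, 'width': 85.38}
```

View pics/w1.png

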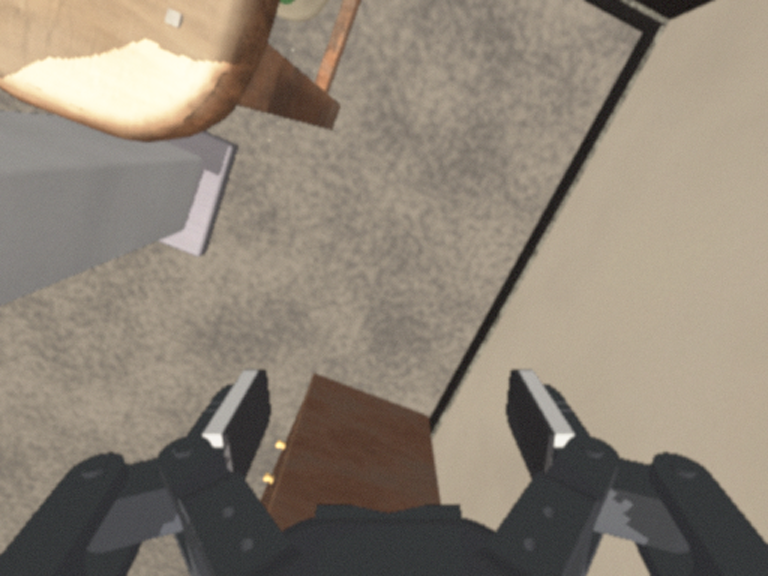

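The move was refused, so the wrist view still shows the start pose: floor, with the fingers at the bottom. Every row probably needs all five fields.

Request:
carry_out([
  {"tx": 0.132,"ty": -0.135,"tz": 0,"twist": 0.0072,"fingers": 1},
  {"tx": 0.129,"ty": -0.138,"tz": 0,"twist": 0.0072,"fingers": 1},
  {"tx": 0.126,"ty": -0.141,"tz": 0,"twist": 0.0072,"fingers": 1},
  {"tx": 0.122,"ty": -0.144,"tz": 0,"twist": 0.0072,"fingers": 1},
  {"tx": 0.119,"ty": -0.146,"tz": 0,"twist": 0.0072,"fingers": 1},
  {"tx": 0.116,"ty": -0.149,"tz": 0,"twist": 0.0072,"fingers": 1},
  {"tx": 0.112,"ty": -0.152,"tz": 0,"twist": 0.0072,"fingers": 1},
  {"tx": 0.109,"ty": -0.154,"tz": 0,"twist": 0.0072,"fingers": 1},
  {"tx": 0.105,"ty": -0.157,"tz": 0,"twist": 0.0072,"fingers": 1},
  {"tx": 0.102,"ty": -0.159,"tz": 0,"twist": 0.0072,"fingers": 1},
  {"tx": 0.098,"ty": -0.161,"tz": 0,"twist": 0.0072,"fingers": 1},
  {"tx": 0.095,"ty": -0.163,"tz": 0,"twist": 0.0072,"fingers": 1},
])

```text
clock: 1.7
eef_pos: [501.2, 41.1, 242.4]
tool_rot: [3.141, -0.0, 0.139]
force: [0.8, 0.2, -0.7]
width: 85.6
gripper_force: 0.0
```

Run:
```python
from h import *
import pickle
st()
d=get("wrist"); pickle.dump(d,open("w1.pkl","wb")); cv2.imwrite("pics/w2.png",cv2.resize(d["color"],None,fx=1.5,fy=1.5,interpolation=cv2.INTER_CUBIC))
```

```text
{'clock': 1.7, 'eef_pos': [501.203, 41.119, 242.437], 'tool_rot': [3.141, -0.0, 0.139], 'force': [0.764, 0.203, -0.667], 'gripper_force': 0.0, 'width': 85.564}
```

View pics/w2.png

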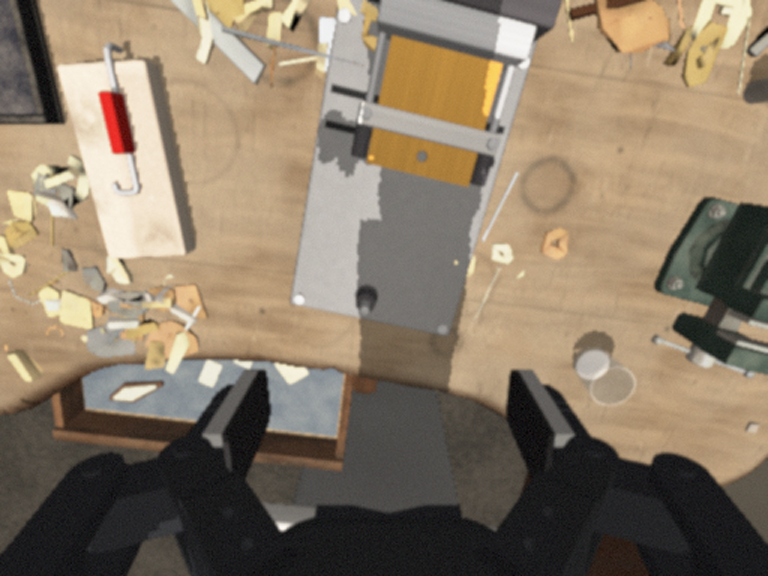

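This view shows the hole at (423,156), the post at (367,293), the base screws at (299,299) and (442,329), and the hook with its grip at (116,122), pin bend at (111,50) and cup at (125,190).

Run:
```python
from h import *
import pickle
d=pickle.load(open("w1.pkl","rb")); im=d["color"]; hsv=cv2.cvtColor(im,cv2.COLOR_BGR2HSV); g=cv2.cvtColor(im,cv2.COLOR_BGR2GRAY).astype(float)
q=lambda u,v:((u+.5)/1.5-.5,(v+.5)/1.5-.5)
for u,v,z,n in((423,156,30,"hole"),(366,291,46,"post"),(299,299,8,"sL"),(442,329,8,"sR"),(344,16,8,"sFar"),(109,48,28,"pinbend"),(117,185,25.5,"cupcorner")):
    print(n,np.round(onz(d,*q(u,v),z)[:2],1))
red=cv2.inRange(hsv,(0,150,60),(8,255,255))|cv2.inRange(hsv,(172,150,60),(180,255,255)); red[:,110:]=0
c=max(cv2.findContours(red,cv2.RETR_EXTERNAL,cv2.CHAIN_APPROX_NONE)[0],key=cv2.contourArea).reshape(-1,2)
w=np.array([onz(d,a,b,39)[:2] for a,b in c],np.float32); print("grip",cv2.minAreaRect(w))
def up(a,x0,y0,x1,y1): return cv2.resize(a[y0:y1,x0:x1],None,fx=8,fy=8,interpolation=cv2.INTER_CUBIC)
A=up(im,262,88,302,118); B=up(im,225,180,265,210); C=up(im,55,20,105,140)[:,:400]
C=cv2.resize(C,None,fx=.6,fy=.6)
o=np.zeros((580,640,3),np.uint8); o[:240,:320]=A;o[:240,320:640]=B; o[0:0]=0; o[:0]=0
C=cv2.rotate(C,cv2.ROTATE_90_COUNTERCLOCKWISE); o[260:260+C.shape[0],:C.shape[1]]=C
cv2.imwrite("pics/z.png",np.clip(o.astype(float)*1.6,0,255).astype(np.uint8))
```

```text
hole [578.6  23.8]
post [466.3  54.5]
sL [436.3 115.9]
sR [424.5 -22.2]
sFar [670.  98.]
pinbend [621.3 264. ]
cupcorner [521.9 266.6]
grip ((570.8580932617188, 255.2892608642578), (41.90449523925781, 16.435407638549805), 9.869479179382324)
```

View pics/z.png

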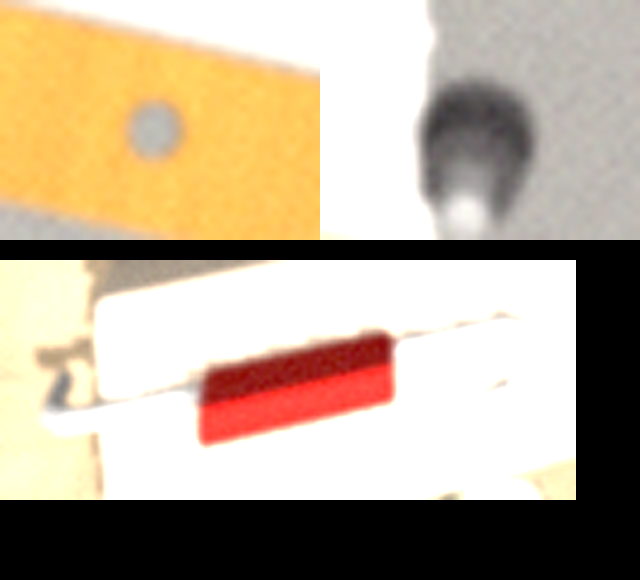

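Enlarged, the hole centre is at pixel (281.1,103.8) and the post top at (242.4,206.1). The grip shows a bright top face and a darker side, so I'll use only the bright face.

Run:
```python
from h import *
import pickle
d=pickle.load(open("w1.pkl","rb")); im=d["color"]; hsv=cv2.cvtColor(im,cv2.COLOR_BGR2HSV)
hole=onz(d,281.06,103.8,30); post=onz(d,242.4,206.1,46); print("hole",hole[:2],"post",post[:2])
for yw in (np.arctan2(138.1,11.8)-np.pi/2,):
    yw=-abs(np.pi/2-np.arctan2(138.1,11.8)); print("jig yaw",yw)
    c,s=np.cos(yw),np.sin(yw); M=np.array([[c,-s],[s,c]])
    o=post[:2]-M@[-105,8.5]; hj=M.T@(hole[:2]-o); print("origin",o,"hole in jig",hj)
    for n,(u,v) in dict(sL=(299,299),sR=(442,329),sF=(344,16)).items(): print(n,M.T@(onz(d,(u+.5)/1.5-.5,(v+.5)/1.5-.5,8)[:2]-o))
V=im[:,:,2]; red=cv2.inRange(hsv,(0,150,60),(8,255,255))|cv2.inRange(hsv,(172,150,60),(180,255,255)); red[:,110:]=0
vals=V[red>0]; t=cv2.threshold(vals.reshape(-1,1),0,255,cv2.THRESH_OTSU)[0]; print("otsu",t)
m=((red>0)&(V>t)).astype(np.uint8)
c=max(cv2.findContours(m,cv2.RETR_EXTERNAL,cv2.CHAIN_APPROX_NONE)[0],key=cv2.contourArea).reshape(-1,2)
print("grip",cv2.minAreaRect(np.array([onz(d,a,b,41)[:2] for a,b in c],np.float32)))
plan(570,259,150,0.17,8)
```

```text
hole [578.49304039  24.68356729] post [449.70193973  54.2845779 ]
jig yaw -0.08523829292462404
origin [553.59707992  36.876251  ] hole in jig [ 25.84359909 -10.02889674]
sL [-123.56496576   68.77473217]
sR [-123.56077234  -69.83424564]
sF [110.80671701  70.82104794]
otsu 163.0
grip ((570.2520751953125, 257.96160888671875), (41.65422058105469, 8.448952674865723), 9.869476318359375)
D/row mm [  8.2  26.  -11.6]
(np.float64(0.04), np.float64(-0.082), np.float64(0.039), np.float64(-0.0009))
(np.float64(0.04), np.float64(-0.082), np.float64(0.039), np.float64(-0.0009))
(np.float64(0.04), np.float64(-0.081), np.float64(0.039), np.float64(-0.0009))
(np.float64(0.041), np.float64(-0.081), np.float64(0.039), np.float64(-0.0009))
(np.float64(0.041), np.float64(-0.081), np.float64(0.039), np.float64(-0.0009))
(np.float64(0.041), np.float64(-0.081), np.float64(0.039), np.float64(-0.0009))
(np.float64(0.041), np.float64(-0.081), np.float64(0.039), np.float64(-0.0009))
(np.float64(0.042), np.float64(-0.081), np.float64(0.039), np.float64(-0.0009))
```

Request:
carry_out([
  {"tx": 0.04,"ty": -0.082,"tz": 0.039,"twist": -0.001,"fingers": 1},
  {"tx": 0.04,"ty": -0.082,"tz": 0.039,"twist": -0.001,"fingers": 1},
  {"tx": 0.04,"ty": -0.081,"tz": 0.039,"twist": -0.001,"fingers": 0.6},
  {"tx": 0.041,"ty": -0.081,"tz": 0.039,"twist": -0.001,"fingers": 0.5},
  {"tx": 0.041,"ty": -0.081,"tz": 0.039,"twist": -0.001,"fingers": 0.5},
  {"tx": 0.041,"ty": -0.08,"tz": 0.039,"twist": -0.001,"fingers": 0.5},
  {"tx": 0.041,"ty": -0.08,"tz": 0.039,"twist": -0.001,"fingers": 0.5},
  {"tx": 0.042,"ty": -0.08,"tz": 0.039,"twist": -0.001,"fingers": 0.5},
  {"tx": 0,"ty": 0,"tz": 0,"twist": 0,"fingers": 0.5},
])

```text
clock: 2.88
eef_pos: [567.7, 248.8, 147.3]
tool_rot: [-3.14, 0.001, 0.168]
force: [-1.4, -0.7, -0.1]
width: 42.1
gripper_force: 0.0
```

Run:
```python
from h import *
import pickle
st()
d=get("wrist"); pickle.dump(d,open("w3.pkl","wb")); im=d["color"]; hsv=cv2.cvtColor(im,cv2.COLOR_BGR2HSV)
V=im[:,:,2]; red=cv2.inRange(hsv,(0,150,60),(8,255,255))|cv2.inRange(hsv,(172,150,60),(180,255,255))
c=max(cv2.findContours(red,cv2.RETR_EXTERNAL,cv2.CHAIN_APPROX_NONE)[0],key=cv2.contourArea).reshape(-1,2)
print("px",cv2.minAreaRect(c)); print("grip",cv2.minAreaRect(np.array([onz(d,a,b,41)[:2] for a,b in c],np.float32)))
plan(570.5,258.3,38,0.173,4)
```

```text
{'clock': 2.875, 'eef_pos': [567.711, 248.823, 147.346], 'tool_rot': [-3.14, 0.001, 0.168], 'force': [-1.44, -0.695, -0.148], 'gripper_force': 0.0, 'width': 42.139}
px ((247.5, 185.5), (47.0, 9.0), 90.0)
grip ((571.9539794921875, 259.4331359863281), (44.34711837768555, 8.152841567993164), 9.175931930541992)
D/row mm [  0.7   2.9 -27.5]
(np.float64(0.004), np.float64(-0.009), np.float64(0.092), np.float64(-0.0005))
(np.float64(0.004), np.float64(-0.009), np.float64(0.092), np.float64(-0.0005))
(np.float64(0.004), np.float64(-0.009), np.float64(0.092), np.float64(-0.0005))
(np.float64(0.004), np.float64(-0.009), np.float64(0.092), np.float64(-0.0005))
```

Request:
carry_out([
  {"tx": 0.01,"ty": -0.016,"tz": 0.04,"twist": 0.001,"fingers": 0.5},
  {"tx": 0.01,"ty": -0.016,"tz": 0.08,"twist": 0,"fingers": 0.5},
  {"tx": 0,"ty": 0,"tz": 0.08,"twist": 0,"fingers": 0.5},
  {"tx": 0,"ty": 0,"tz": 0.08,"twist": 0,"fingers": 0.5},
  {"tx": 0,"ty": 0,"tz": 0.04,"twist": 0,"fingers": 0.5},
  {"tx": 0,"ty": 0,"tz": 0.02,"twist": 0,"fingers": 0.5},
  {"tx": 0,"ty": 0,"tz": 0,"twist": 0,"fingers": 0.5},
])

```text
clock: 3.8
eef_pos: [572.9, 256.3, 46.9]
tool_rot: [-3.142, -0.0, 0.161]
force: [0.1, -0.2, -0.4]
width: 42.8
gripper_force: 0.0
```

Run:
```python
from h import *
st()
plan(571.8,259.3,38.5,0.164,1)
```

```text
{'clock': 3.8, 'eef_pos': [572.909, 256.276, 46.863], 'tool_rot': [-3.142, -0.0, 0.161], 'force': [0.119, -0.237, -0.364], 'gripper_force': 0.0, 'width': 42.85}
D/row mm [-1.1  3.  -8.4]
(np.float64(-0.002), np.float64(-0.011), np.float64(0.028), np.float64(-0.001))
```

Request:
carry_out([
  {"tx": -0.002,"ty": -0.01,"tz": 0.014,"twist": -0.001,"fingers": 0.5},
  {"tx": 0,"ty": 0,"tz": 0.014,"twist": 0,"fingers": 0.5},
  {"tx": 0,"ty": 0,"tz": 0,"twist": 0,"fingers": 0.4},
  {"tx": 0,"ty": 0,"tz": 0,"twist": 0,"fingers": 0.25},
  {"tx": 0,"ty": 0,"tz": 0,"twist": 0,"fingers": 0.1},
  {"tx": 0,"ty": 0,"tz": 0,"twist": 0,"fingers": 0},
  {"tx": 0,"ty": 0,"tz": 0,"twist": 0,"fingers": 0},
  {"tx": 0,"ty": 0,"tz": 0,"twist": 0,"fingers": 0},
])

```text
clock: 4.8
eef_pos: [571.9, 259.3, 38.6]
tool_rot: [-3.142, -0.001, 0.164]
force: [0.1, 0.1, 4.0]
width: 8.3
gripper_force: 60.2
```

Run:
```python
from h import *
s=st()
p=s["eef_pos"]
plan(p[0],p[1],p[2]+60,s["tool_rot"][2],3)
```

```text
{'clock': 4.8, 'eef_pos': [571.859, 259.308, 38.643], 'tool_rot': [-3.142, -0.001, 0.164], 'force': [0.079, 0.078, 4.04], 'gripper_force': 60.227, 'width': 8.348}
D/row mm [ 0.  0. 20.]
(np.float64(0.0), np.float64(0.0), np.float64(-0.067), np.float64(-0.0))
(np.float64(0.0), np.float64(0.0), np.float64(-0.067), np.float64(-0.0))
(np.float64(0.0), np.float64(0.0), np.float64(-0.067), np.float64(-0.0))
```

Request:
carry_out([
  {"tx": 0,"ty": 0,"tz": -0.03,"twist": 0,"fingers": 0},
  {"tx": 0,"ty": 0,"tz": -0.08,"twist": 0,"fingers": 0},
  {"tx": 0,"ty": 0,"tz": -0.1,"twist": 0,"fingers": 0},
  {"tx": 0,"ty": 0,"tz": -0.1,"twist": 0,"fingers": 0},
  {"tx": 0,"ty": 0,"tz": 0,"twist": 0,"fingers": 0},
])

```text
clock: 5.42
eef_pos: [573.2, 260.0, 134.0]
tool_rot: [-3.14, -0.005, 0.164]
force: [0.4, 0.8, -0.8]
width: 8.0
gripper_force: 59.8
```

```bash
cat >> h.py <<'E'
JY=-0.081; PO=np.array([449.7,54.3]); HO=np.array([578.5,24.7])
def Rm(a): return np.array([[np.cos(a),-np.sin(a)],[np.sin(a),np.cos(a)]])
JO=PO-Rm(JY)@[-105,8.5]
OFF=np.array([0,0,-15.6])   # hook origin in TCP-yaw frame (x,y,z up)
DY=0.0                      # hook yaw minus tool yaw
def tcp_for(pin_xy,hz,hyaw):
    "TCP so that the pin axis is at world pin_xy, hook underside at hz, hook yaw hyaw"
    o=np.array(pin_xy)-Rm(hyaw)@[55,0]; t=o-Rm(hyaw-DY)@OFF[:2]
    return t[0],t[1],hz-OFF[2],hyaw-DY
E
python3 - <<'E'
from h import *
import pickle
s=st()
d=get("wrist"); pickle.dump(d,open("w4.pkl","wb")); cv2.imwrite("pics/w4.png",cv2.resize(d["color"],None,fx=1.5,fy=1.5,interpolation=cv2.INTER_CUBIC))
M=Rm(s["tool_rot"][2])
for n,q in dict(tip=(54.5,0,-17),bend=(55,0,5),bowl=(-45.5,8.5,2.5),g1=(22,5,18),g2=(22,-5,18)).items():
    w=np.r_[M@q[:2]+np.array(s["eef_pos"])[:2],s["eef_pos"][2]-15.6+q[2]]; print(n,np.round(proj(d,w),1), np.round(proj(d,w)*1.5))
E
```

```text
{'clock': 5.425, 'eef_pos': [573.234, 260.019, 133.993], 'tool_rot': [-3.14, -0.005, 0.164], 'force': [0.39, 0.814, -0.814], 'gripper_force': 59.763, 'width': 8.048}
tip [258.1 146.4] [387. 220.]
bend [258.  152.4] [387. 229.]
bowl [244.8 307.5] [367. 461.]
g1 [248.1 221.4] [372. 332.]
g2 [267.7 221.4] [402. 332.]
```

View pics/w4.png

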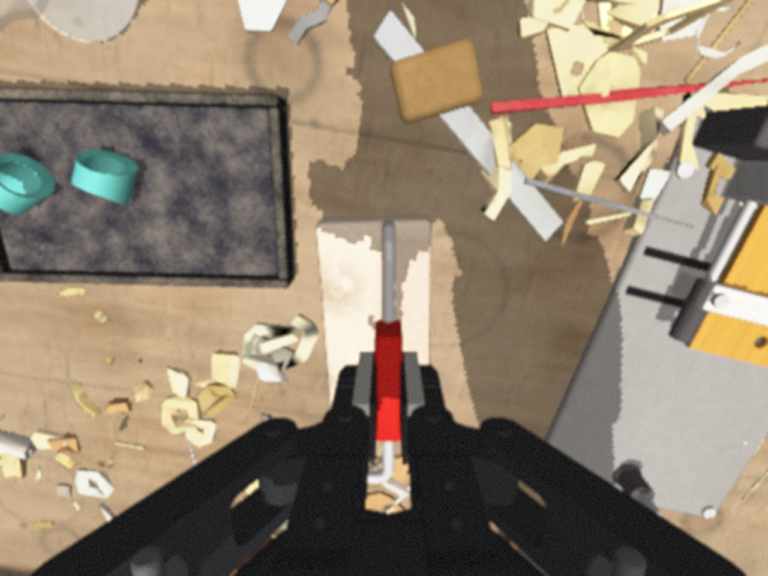

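The held hook's pin bend shows at (389,221) against a predicted (387,223), so the hook sits almost as assumed, roughly 1 mm forward. The wax block at (437,80) is undisturbed.

```bash
sed -i 's/^OFF=.*/OFF=np.array([1.2,-0.4,-15.6])/' h.py
python3 - <<'E'
from h import *
t=tcp_for(HO,58,0.01); print(t)
plan(t[0],t[1],110,t[3],8)
E
```

```text
(np.float64(522.2988100432498), np.float64(24.5379893667865), np.float64(73.6), 0.01)
D/row mm [ -6.2 -29.4  -2.8]
(np.float64(-0.036), np.float64(0.093), np.float64(0.009), np.float64(0.0061))
(np.float64(-0.035), np.float64(0.094), np.float64(0.009), np.float64(0.0061))
(np.float64(-0.033), np.float64(0.095), np.float64(0.009), np.float64(0.0061))
(np.float64(-0.031), np.float64(0.095), np.float64(0.009), np.float64(0.0061))
(np.float64(-0.029), np.float64(0.096), np.float64(0.009), np.float64(0.0061))
(np.float64(-0.027), np.float64(0.096), np.float64(0.009), np.float64(0.0061))
(np.float64(-0.025), np.float64(0.097), np.float64(0.009), np.float64(0.0061))
(np.float64(-0.024), np.float64(0.097), np.float64(0.009), np.float64(0.0061))
```

Request:
carry_out([
  {"tx": -0.036,"ty": 0.093,"tz": 0.009,"twist": 0.006,"fingers": 0},
  {"tx": -0.035,"ty": 0.094,"tz": 0.009,"twist": 0.006,"fingers": 0},
  {"tx": -0.033,"ty": 0.095,"tz": 0.009,"twist": 0.006,"fingers": 0},
  {"tx": -0.031,"ty": 0.095,"tz": 0.009,"twist": 0.006,"fingers": 0},
  {"tx": -0.029,"ty": 0.096,"tz": 0.009,"twist": 0.006,"fingers": 0},
  {"tx": -0.027,"ty": 0.096,"tz": 0.009,"twist": 0.006,"fingers": 0},
  {"tx": -0.025,"ty": 0.097,"tz": 0.009,"twist": 0.006,"fingers": 0},
  {"tx": -0.024,"ty": 0.097,"tz": 0.009,"twist": 0.006,"fingers": 0},
  {"tx": 0,"ty": 0,"tz": 0,"twist": 0,"fingers": 0},
])

```text
clock: 6.6
eef_pos: [520.6, 21.1, 108.5]
tool_rot: [3.14, 0.004, 0.009]
force: [0.4, -0.1, -1.4]
width: 8.0
gripper_force: 59.7
```

Run:
```python
from h import *
st()
t=tcp_for(HO,58,0.01); plan(t[0],t[1],t[2],t[3],3)
```

```text
{'clock': 6.6, 'eef_pos': [520.635, 21.093, 108.491], 'tool_rot': [3.14, 0.004, 0.009], 'force': [0.429, -0.138, -1.407], 'gripper_force': 59.723, 'width': 7.958}
D/row mm [  0.6   1.1 -11.6]
(np.float64(0.002), np.float64(-0.004), np.float64(0.039), np.float64(-0.0001))
(np.float64(0.002), np.float64(-0.004), np.float64(0.039), np.float64(-0.0001))
(np.float64(0.002), np.float64(-0.004), np.float64(0.039), np.float64(-0.0001))
```

Request:
carry_out([
  {"tx": 0.002,"ty": -0.004,"tz": 0.038,"twist": 0,"fingers": 0},
  {"tx": 0.002,"ty": -0.004,"tz": 0.038,"twist": 0,"fingers": 0},
  {"tx": 0.002,"ty": -0.004,"tz": 0.038,"twist": 0,"fingers": 0},
  {"tx": 0,"ty": 0,"tz": 0,"twist": 0,"fingers": 0},
  {"tx": 0,"ty": 0,"tz": 0,"twist": 0,"fingers": 0},
])

```text
clock: 7.22
eef_pos: [524.2, 28.0, 75.4]
tool_rot: [3.142, 0.0, 0.014]
force: [0.6, 0.0, -0.0]
width: 8.6
gripper_force: 59.7
```

Run:
```python
from h import *
import pickle
st()
d=get("wrist"); pickle.dump(d,open("w5.pkl","wb")); im=d["color"]
e=get("top"); pickle.dump(e,open("t5.pkl","wb"))
x0,y0=180,80
A=cv2.resize(im[y0:y0+100,x0:x0+160],None,fx=5,fy=5,interpolation=cv2.INTER_CUBIC)
cv2.imwrite("pics/w5.png",np.clip(A*1.5,0,255).astype(np.uint8))
```

```text
{'clock': 7.225, 'eef_pos': [524.232, 27.986, 75.439], 'tool_rot': [3.142, 0.0, 0.014], 'force': [0.644, 0.046, -0.019], 'gripper_force': 59.725, 'width': 8.628}
```

View pics/w5.png

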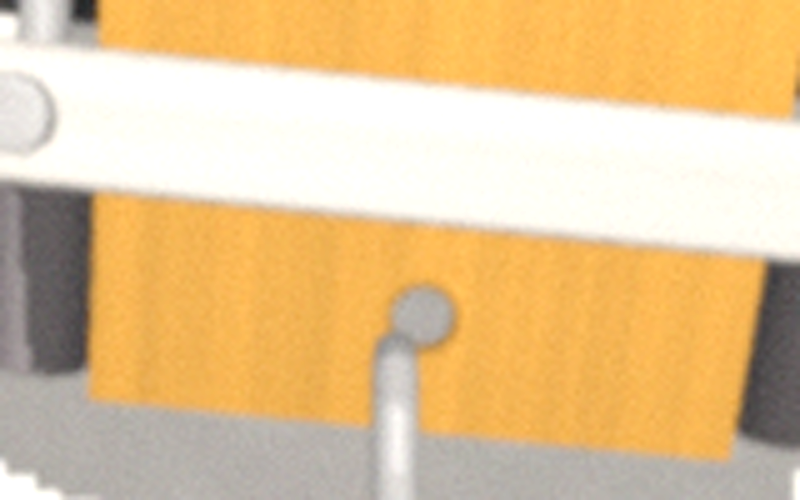

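The hole is at pixel (264.4,142.6). The pin's outline ends at row ≈146 and is centred on column 258.7, so the pin stands about 3 mm to the left of the hole.

Run:
```python
from h import *
import pickle
d=pickle.load(open("w5.pkl","rb")); p=np.array([524.232,27.986,75.439]); yaw=.014
h=onz(d,264.4,142.6,30); print("hole",h[:2])
M=Rm(yaw); hz=p[2]+OFF[2]
for q in ((57.5,0,2.5),(57,0,-14),(55,0,-17),(54.5,0,5)):
    w=np.r_[p[:2]+M@(OFF[:2]+q[:2]),hz+q[2]]; print(q,np.round(w,1),np.round(proj(d,w),1))
b=onz(d,258.7,146,hz-12); print("pin front edge if z-12",b[:2]); b=onz(d,258.7,146,hz+2.5); print("if z2.5",b[:2])
print("model pin axis",p[:2]+M@(OFF[:2]+[55,0]))
```

```text
hole [578.95566597  24.52712415]
(57.5, 0, 2.5) [582.9  28.4  62.3] [258.3 144.6]
(57, 0, -14) [582.4  28.4  45.8] [258.3 140.8]
(55, 0, -17) [580.4  28.4  42.8] [258.4 143.4]
(54.5, 0, 5) [579.9  28.4  64.8] [258.3 151.2]
pin front edge if z-12 [579.7483016   28.16225698]
if z2.5 [582.18694741  28.20258061]
model pin axis [580.43209231  28.3728135 ]
```

Request:
carry_out([
  {"tx": 0.001,"ty": 0.006,"tz": 0.012,"twist": 0,"fingers": 0},
  {"tx": 0,"ty": 0.006,"tz": 0.012,"twist": 0,"fingers": 0},
  {"tx": 0,"ty": 0,"tz": 0.008,"twist": 0,"fingers": 0},
  {"tx": 0,"ty": 0,"tz": 0,"twist": 0,"fingers": 0},
  {"tx": 0,"ty": 0,"tz": 0,"twist": 0,"fingers": 0},
])

```text
clock: 7.95
eef_pos: [524.6, 24.3, 65.9]
tool_rot: [-3.142, -0.0, 0.014]
force: [0.6, 0.4, -0.6]
width: 8.2
gripper_force: 59.7
```

Run:
```python
from h import *
import pickle
s=st()
d=get("wrist"); pickle.dump(d,open("w6.pkl","wb")); im=d["color"]
p=np.array(s["eef_pos"]); M=Rm(s["tool_rot"][2]); hz=p[2]-15.6
for ox in (-2,0):
  for q in ((57.5,0,-14.5),(54.5,0,5)):
    print(ox,q,np.round(proj(d,np.r_[p[:2]+M@[q[0]+ox,-.4],hz+q[2]]),1))
print("hole pred",proj(d,[578.95,24.53,30]))
x0,y0=220,100
A=cv2.resize(im[y0:y0+60,x0:x0+80],None,fx=8,fy=8,interpolation=cv2.INTER_CUBIC)
cv2.imwrite("pics/w6.png",np.clip(A*1.5,0,255).astype(np.uint8))
```

```text
{'clock': 7.95, 'eef_pos': [524.586, 24.27, 65.931], 'tool_rot': [-3.142, -0.0, 0.014], 'force': [0.614, 0.382, -0.553], 'gripper_force': 59.726, 'width': 8.227}
-2 (57.5, 0, -14.5) [258.4 145.3]
-2 (54.5, 0, 5) [258.3 157.3]
0 (57.5, 0, -14.5) [258.4 141.8]
0 (54.5, 0, 5) [258.3 153.4]
hole pred [258.52092928 145.54175246]
```

View pics/w6.png

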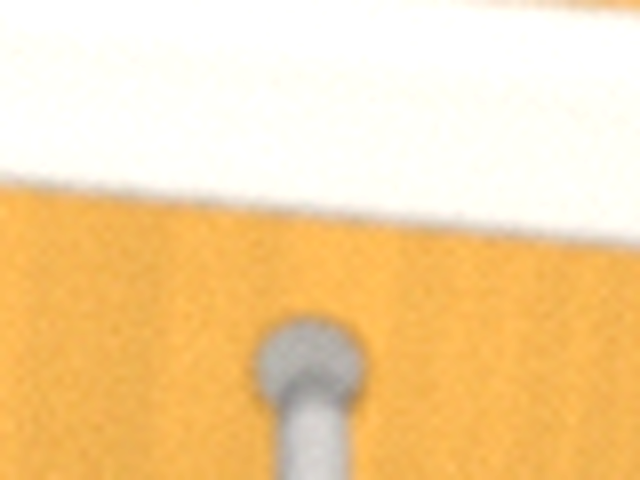

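The hole rim is centred at pixel (258.3,145.2). The pin is laterally within 0.3 mm and about 2 mm short along x, so I'll shift it forward and feel downward.

Request:
carry_out([
  {"tx": 0.006,"ty": -0.001,"tz": 0,"twist": 0,"fingers": 0},
  {"tx": 0,"ty": 0,"tz": 0.004,"twist": 0,"fingers": 0},
  {"tx": 0,"ty": 0,"tz": 0.004,"twist": 0,"fingers": 0},
  {"tx": 0,"ty": 0,"tz": 0.004,"twist": 0,"fingers": 0},
  {"tx": 0,"ty": 0,"tz": 0.003,"twist": 0,"fingers": 0},
  {"tx": 0,"ty": 0,"tz": 0,"twist": 0,"fingers": 0},
])

```text
clock: 8.75
eef_pos: [526.3, 24.5, 61.3]
tool_rot: [3.142, 0.0, 0.014]
force: [0.3, 0.1, -0.4]
width: 8.1
gripper_force: 59.7
```

Request:
carry_out([
  {"tx": 0,"ty": 0,"tz": 0.003,"twist": 0,"fingers": 0},
  {"tx": 0,"ty": 0,"tz": 0.003,"twist": 0,"fingers": 0},
  {"tx": 0,"ty": 0,"tz": 0,"twist": 0,"fingers": 0},
])

```text
clock: 9.12
eef_pos: [526.3, 24.6, 59.5]
tool_rot: [-3.142, 0.0, 0.014]
force: [1.3, 0.1, -0.7]
width: 8.1
gripper_force: 59.7
```

Request:
carry_out([
  {"tx": 0,"ty": 0,"tz": 0.004,"twist": 0,"fingers": 0},
  {"tx": 0,"ty": 0,"tz": 0.004,"twist": 0,"fingers": 0},
  {"tx": 0,"ty": 0,"tz": 0.004,"twist": 0,"fingers": 0},
  {"tx": 0,"ty": 0,"tz": 0,"twist": 0,"fingers": 0},
])

```text
clock: 9.62
eef_pos: [526.2, 24.5, 55.9]
tool_rot: [3.142, 0.0, 0.014]
force: [0.1, 0.2, 0.5]
width: 8.4
gripper_force: 59.7
```

Request:
carry_out([
  {"tx": 0,"ty": 0,"tz": 0.006,"twist": 0,"fingers": 0},
  {"tx": 0,"ty": 0,"tz": 0.006,"twist": 0,"fingers": 0},
  {"tx": 0,"ty": 0,"tz": 0.006,"twist": 0,"fingers": 0},
  {"tx": 0,"ty": 0,"tz": 0.006,"twist": 0,"fingers": 0},
  {"tx": 0,"ty": 0,"tz": 0,"twist": 0,"fingers": 0},
  {"tx": 0,"ty": 0,"tz": 0,"twist": 0,"fingers": 0},
])

```text
clock: 10.38
eef_pos: [526.4, 24.5, 48.8]
tool_rot: [3.142, -0.0, 0.014]
force: [0.6, -0.1, 0.0]
width: 8.0
gripper_force: 59.7
```

Run:
```python
from h import *
import pickle
s=st(); p=s["eef_pos"]
d=get("wrist"); pickle.dump(d,open("w7.pkl","wb"))
cv2.imwrite("pics/w7.png",cv2.resize(d["color"][90:350,150:406],None,fx=2.3,fy=2.3,interpolation=cv2.INTER_CUBIC))
v=Rm(JY)@[-10,0]; print(v)
plan(p[0]+v[0],p[1]+v[1],p[2],s["tool_rot"][2],1)
```

```text
{'clock': 10.375, 'eef_pos': [526.355, 24.521, 48.825], 'tool_rot': [3.142, -0.0, 0.014], 'force': [0.586, -0.131, 0.024], 'gripper_force': 59.726, 'width': 7.989}
[-9.96721293  0.80911456]
D/row mm [-10.    0.8  -0. ]
(np.float64(-0.033), np.float64(-0.003), np.float64(0.0), np.float64(-0.0))
```

View pics/w7.png

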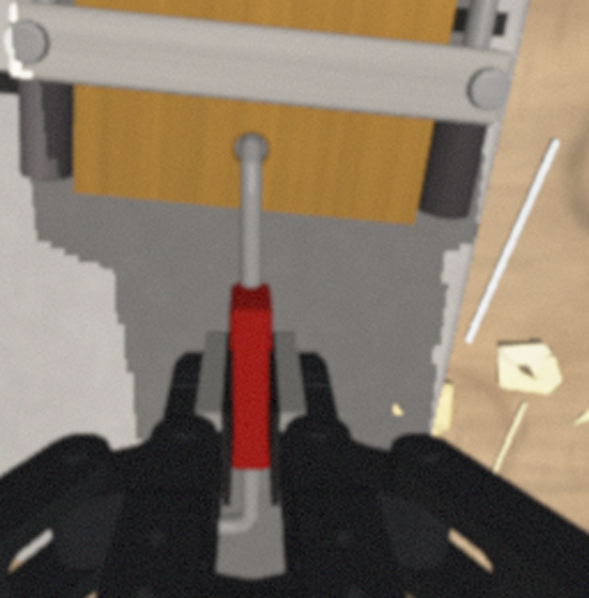

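The pin is down through the hole at (250,147) in this crop, and the gripper is clear of the jig. Next I'll draw the plate back along the jig's −x.

Request:
carry_out([
  {"tx": -0.011,"ty": -0.001,"tz": 0,"twist": 0,"fingers": 0},
  {"tx": -0.011,"ty": -0.001,"tz": 0,"twist": 0,"fingers": 0},
  {"tx": -0.011,"ty": -0.001,"tz": 0,"twist": 0,"fingers": 0},
  {"tx": -0.011,"ty": -0.001,"tz": 0,"twist": 0,"fingers": 0},
  {"tx": 0,"ty": 0,"tz": 0,"twist": 0,"fingers": 0},
])

```text
clock: 11.05
eef_pos: [513.0, 25.7, 49.0]
tool_rot: [-3.142, -0.0, 0.014]
force: [2.2, -0.1, -0.7]
width: 8.3
gripper_force: 59.7
```

Request:
carry_out([
  {"tx": -0.011,"ty": -0.001,"tz": 0,"twist": 0,"fingers": 0},
  {"tx": -0.011,"ty": -0.001,"tz": 0,"twist": 0,"fingers": 0},
  {"tx": -0.011,"ty": -0.001,"tz": 0,"twist": 0,"fingers": 0},
  {"tx": -0.011,"ty": -0.001,"tz": 0,"twist": 0,"fingers": 0},
  {"tx": -0.011,"ty": -0.001,"tz": 0,"twist": 0,"fingers": 0},
  {"tx": -0.011,"ty": -0.001,"tz": 0,"twist": 0,"fingers": 0},
  {"tx": 0,"ty": 0,"tz": 0,"twist": 0,"fingers": 0},
])

```text
clock: 11.92
eef_pos: [493.0, 27.2, 48.9]
tool_rot: [-3.141, 0.0, 0.014]
force: [4.0, 0.6, 0.8]
width: 8.2
gripper_force: 59.8
```

Run:
```python
from h import *
import pickle
s=st(); p=np.array(s["eef_pos"])
def plate(d):
    im=d["color"]; hsv=cv2.cvtColor(im,cv2.COLOR_BGR2HSV); m=cv2.inRange(hsv,(10,140,60),(28,255,255)); m[:,:150]=0;m[:,400:]=0
    n,l,S,C=cv2.connectedComponentsWithStats(m)
    big=[i for i in range(1,n) if S[i,4]>300]; i=max(big,key=lambda i:S[i,1]+S[i,3])
    # front edge: lowest pixel in each column of the component
    ys,xs=np.where(l==i); P=[]
    for c in range(xs.min()+6,xs.max()-6,2):
        v=ys[xs==c].max()+.5; P.append((JORI(onz(d,c,v,30)[:2])))
    P=np.array(P); return np.median(P[:,0]),P[:,1].min(),P[:,1].max()
JORI=lambda w: Rm(JY).T@(w-JO)
print("before",plate(pickle.load(open("w7.pkl","rb"))))
print("now",plate(get("wrist")))
print("pin in jig (OFFx -2..0)",[np.round(JORI(p[:2]+Rm(s["tool_rot"][2])@[55+o,-.4]),1) for o in(-2,0)])
```

```text
{'clock': 11.925, 'eef_pos': [493.024, 27.237, 48.873], 'tool_rot': [-3.141, 0.0, 0.014], 'force': [3.975, 0.645, 0.771], 'gripper_force': 59.759, 'width': 8.196}
before (np.float64(11.660588248525084), np.float64(-52.12290112261013), np.float64(27.72816304219815))
now (np.float64(-18.887067917719385), np.float64(-52.62786393155625), np.float64(27.784742417273478))
pin in jig (OFFx -2..0) [array([ -6.8, -10.3]), array([ -4.8, -10.1])]
```

Request:
carry_out([
  {"tx": -0.01,"ty": -0.001,"tz": 0,"twist": 0,"fingers": 0},
  {"tx": -0.01,"ty": -0.001,"tz": 0,"twist": 0,"fingers": 0},
  {"tx": -0.01,"ty": -0.001,"tz": 0,"twist": 0,"fingers": 0},
  {"tx": -0.007,"ty": -0.001,"tz": 0,"twist": 0,"fingers": 0},
  {"tx": 0,"ty": 0,"tz": 0,"twist": 0,"fingers": 0},
])

```text
clock: 12.6
eef_pos: [482.6, 28.1, 48.9]
tool_rot: [-3.142, -0.001, 0.014]
force: [5.4, -0.7, -1.6]
width: 8.1
gripper_force: 59.7
```

Run:
```python
from h import *
s=st(); p=np.array(s["eef_pos"]); a=s["tool_rot"][2]; L=54
J=lambda w: np.round(Rm(JY).T@(w-JO),1)
pin=p[:2]+Rm(a)@[L,-.4]; print("pin jig",J(pin))
J2=lambda hx,hy,yaw: J(pin+Rm(yaw)@[hx-55,hy])
for yaw in (a,-.08,-.12,-.16,-.18,-.2): print(yaw,"lip end",J2(-43.5,17,yaw),"shank@post",J2(-36,0,yaw),"bowl",J2(-45.5,8.5,yaw))
# rotate about pin to -0.19
yaw=-.19; t=pin-Rm(yaw)@[L,-.4]; print(t); plan(t[0],t[1],p[2],yaw,6)
```

```text
{'clock': 12.6, 'eef_pos': [482.616, 28.128, 48.869], 'tool_rot': [-3.142, -0.001, 0.014], 'force': [5.383, -0.735, -1.566], 'gripper_force': 59.659, 'width': 8.084}
pin jig [-16.3 -10.2]
0.013618146496960026 lip end [-115.9   -2.6] shank@post [-106.9  -18.8] bowl [-117.1  -11.3]
-0.08 lip end [-114.8    6.7] shank@post [-107.3  -10.3] bowl [-116.8   -1.8]
-0.12 lip end [-114.    10.6] shank@post [-107.2   -6.7] bowl [-116.4    2.2]
-0.16 lip end [-113.1   14.5] shank@post [-107.   -3.] bowl [-115.8    6.2]
-0.18 lip end [-112.6   16.4] shank@post [-106.8   -1.2] bowl [-115.4    8.2]
-0.2 lip end [-112.1   18.4] shank@post [-106.6    0.6] bowl [-115.1   10.2]
[483.66394417  39.05473337]
D/row mm [0.2 1.8 0. ]
(np.float64(0.001), np.float64(-0.006), np.float64(-0.0), np.float64(0.0108))
(np.float64(0.0), np.float64(-0.006), np.float64(-0.0), np.float64(0.0108))
(np.float64(0.0), np.float64(-0.006), np.float64(-0.0), np.float64(0.0108))
(np.float64(0.0), np.float64(-0.006), np.float64(-0.0), np.float64(0.0108))
(np.float64(-0.0), np.float64(-0.006), np.float64(-0.0), np.float64(0.0108))
(np.float64(-0.0), np.float64(-0.006), np.float64(-0.0), np.float64(0.0108))
```

Request:
carry_out([
  {"tx": -0.006,"ty": 0,"tz": 0,"twist": 0,"fingers": 0},
  {"tx": 0.001,"ty": -0.006,"tz": 0,"twist": 0.0103,"fingers": 0},
  {"tx": 0,"ty": -0.006,"tz": 0,"twist": 0.0103,"fingers": 0},
  {"tx": 0,"ty": -0.006,"tz": 0,"twist": 0.0103,"fingers": 0},
  {"tx": 0,"ty": 0,"tz": 0,"twist": 0,"fingers": 0},
])

```text
clock: 13.22
eef_pos: [481.3, 33.4, 48.9]
tool_rot: [3.141, -0.001, -0.084]
force: [5.1, 0.4, -1.1]
width: 8.6
gripper_force: 59.7
```

Request:
carry_out([
  {"tx": 0,"ty": -0.006,"tz": 0,"twist": 0.0103,"fingers": 0},
  {"tx": 0,"ty": -0.006,"tz": 0,"twist": 0.0103,"fingers": 0},
  {"tx": 0,"ty": -0.006,"tz": 0,"twist": 0.0103,"fingers": 0},
  {"tx": 0,"ty": 0,"tz": 0,"twist": 0,"fingers": 0},
])

```text
clock: 13.72
eef_pos: [482.0, 38.5, 48.9]
tool_rot: [3.141, -0.001, -0.182]
force: [5.7, -0.5, 0.1]
width: 8.1
gripper_force: 59.7
```

Run:
```python
from h import *
import pickle
s=st(); p=np.array(s["eef_pos"]); a=s["tool_rot"][2]
J=lambda w: np.round(Rm(JY).T@(w-JO),1)
for o in(0,-1,-2): print("pin",J(p[:2]+Rm(a)@[55+o,-.4]),"bowl",J(p[:2]+Rm(a)@[-45.5+o,8.1]))
v=Rm(JY)@[8,0]; plan(p[0]+v[0],p[1]+v[1],p[2],a,4)
for n in("top","scene"): pickle.dump(get(n),open(n+"8.pkl","wb"))
```

```text
{'clock': 13.725, 'eef_pos': [481.984, 38.503, 48.879], 'tool_rot': [3.141, -0.001, -0.182], 'force': [5.662, -0.496, 0.054], 'gripper_force': 59.653, 'width': 8.056}
pin [-16.9 -10.6] bowl [-116.    8.]
pin [-17.9 -10.5] bowl [-117.     8.1]
pin [-18.9 -10.4] bowl [-118.     8.2]
D/row mm [ 2.  -0.2  0. ]
(np.float64(0.007), np.float64(-0.001), np.float64(-0.0), np.float64(-0.0))
(np.float64(0.007), np.float64(-0.001), np.float64(-0.0), np.float64(-0.0))
(np.float64(0.007), np.float64(-0.001), np.float64(-0.0), np.float64(-0.0))
(np.float64(0.007), np.float64(-0.001), np.float64(-0.0), np.float64(-0.0))
```

Request:
carry_out([
  {"tx": 0.007,"ty": -0.001,"tz": 0,"twist": 0,"fingers": 0},
  {"tx": 0.007,"ty": -0.001,"tz": 0,"twist": 0,"fingers": 0},
  {"tx": 0.007,"ty": -0.001,"tz": 0,"twist": 0,"fingers": 0},
  {"tx": 0.005,"ty": -0.001,"tz": 0,"twist": 0,"fingers": 0},
  {"tx": 0,"ty": 0,"tz": 0,"twist": 0,"fingers": 0},
])

```text
clock: 14.45
eef_pos: [489.5, 38.2, 48.8]
tool_rot: [3.141, -0.0, -0.181]
force: [4.1, -2.7, -0.8]
width: 8.0
gripper_force: 59.7
```

Request:
carry_out([
  {"tx": 0,"ty": 0.002,"tz": 0,"twist": -0.004,"fingers": 0},
  {"tx": 0,"ty": 0,"tz": 0,"twist": 0,"fingers": 0},
])

```text
clock: 14.7
eef_pos: [489.4, 37.6, 48.8]
tool_rot: [3.141, -0.0, -0.168]
force: [5.4, -3.8, -0.8]
width: 8.4
gripper_force: 59.7
```

Run:
```python
from h import *
F=[];T=[]
for i in range(6):
    get("wrist"); s=ctrl.read_state(); F.append(s["force"]);T.append(s["torque"])
print(np.round(F,1),np.round(T,3)); print(np.mean(F,0),np.mean(T,0))
p=np.array(s["eef_pos"]); a=s["tool_rot"][2]
J=lambda w: np.round(Rm(JY).T@(w-JO),1)
for o in(0,-2): print("pin",J(p[:2]+Rm(a)@[55+o,-.4]),"bowl",J(p[:2]+Rm(a)@[-45.5+o,8.1]))
```

```text
[[ 4.3 -3.   0.2]
 [ 4.4 -3.3 -0.3]
 [ 3.8 -2.5 -1.3]
 [ 4.6 -2.6 -0.4]
 [ 4.6 -3.5 -0.8]
 [ 5.6 -2.6 -0.4]] [[-0.644 -1.03  -0.066]
 [-0.646 -1.073 -0.115]
 [-0.665 -1.06  -0.062]
 [-0.631 -1.07  -0.071]
 [-0.605 -1.015 -0.092]
 [-0.641 -1.07  -0.072]]
[ 4.57262222 -2.90884252 -0.49489079] [-0.63855221 -1.05299445 -0.07978031]
pin [ -9.4 -10.1] bowl [-108.8    7.1]
pin [-11.4  -9.9] bowl [-110.7    7.3]
```

Request:
carry_out([
  {"tx": 0,"ty": 0,"tz": 0,"twist": 0.006,"fingers": 0},
  {"tx": 0.004,"ty": 0,"tz": 0,"twist": 0,"fingers": 0},
  {"tx": 0,"ty": 0,"tz": 0,"twist": 0,"fingers": 0},
])

```text
clock: 15.38
eef_pos: [490.5, 38.2, 48.8]
tool_rot: [-3.141, -0.0, -0.186]
force: [4.4, -0.3, -1.4]
width: 7.8
gripper_force: 59.8
```

```bash
cat >> h.py <<'E'
def feel(n=5):
    F=[];T=[]
    for i in range(n):
        d=get("wrist"); s=ctrl.read_state(); F.append(s["force"]);T.append(s["torque"])
    F=np.mean(F,0);T=np.mean(T,0); p=np.array(s["eef_pos"]); a=s["tool_rot"][2]
    print("t",s["clock"],"p",np.round(p,1),"yaw",round(a,3),"F",np.round(F,2),"T",np.round(T,3))
    J=lambda w: np.round(Rm(JY).T@(w-JO),1)
    for o in(0,-2): print("pin",J(p[:2]+Rm(a)@[55+o,-.4]),"bowl",J(p[:2]+Rm(a)@[-45.5+o,8.1]))
    im=d["color"]; hsv=cv2.cvtColor(im,cv2.COLOR_BGR2HSV); m=cv2.inRange(hsv,(10,140,60),(28,255,255)); m[:,:150]=0;m[:,400:]=0
    k,l,S,C=cv2.connectedComponentsWithStats(m); i=max([i for i in range(1,k) if S[i,4]>300],key=lambda i:S[i,1]+S[i,3])
    ys,xs=np.where(l==i); P=np.array([J(onz(d,c,ys[xs==c].max()+.5,30)[:2]) for c in range(xs.min()+6,xs.max()-6,2)])
    print("jaw~",round(11.66-np.median(P[:,0]),1))
E
python3 -c "
from h import *
feel()"
```

```text
t 15.625 p [490.4  38.1  48.8] yaw -0.186 F [ 4.11 -0.39 -0.24] T [-0.05  -1.064  0.04 ]
pin [ -8.4 -10.5] bowl [-107.5    8.5]
pin [-10.4 -10.3] bowl [-109.5    8.7]
jaw~ 34.0
```

Request:
carry_out([
  {"tx": 0.004,"ty": 0,"tz": 0,"twist": 0,"fingers": 0},
  {"tx": 0.004,"ty": 0,"tz": 0,"twist": 0,"fingers": 0},
  {"tx": 0,"ty": 0,"tz": 0,"twist": 0,"fingers": 0},
])

```text
clock: 16.0
eef_pos: [492.9, 37.7, 48.8]
tool_rot: [-3.141, -0.0, -0.186]
force: [3.7, 1.1, -0.8]
width: 8.1
gripper_force: 59.8
```

```bash
python3 -c "
from h import *
feel()"
```

```text
t 16.25 p [493.   37.6  48.9] yaw -0.186 F [ 4.56  1.7  -0.56] T [ 0.344 -1.078  0.117]
pin [ -5.9 -10.8] bowl [-104.9    8.2]
pin [ -7.9 -10.6] bowl [-106.9    8.5]
jaw~ 31.4
```

Request:
carry_out([
  {"tx": 0.003,"ty": -0.002,"tz": 0,"twist": 0,"fingers": 0},
  {"tx": 0.003,"ty": -0.001,"tz": 0,"twist": 0,"fingers": 0},
  {"tx": 0,"ty": 0,"tz": 0,"twist": 0,"fingers": 0},
])

```text
clock: 16.62
eef_pos: [494.0, 37.7, 48.8]
tool_rot: [3.141, 0.001, -0.187]
force: [3.0, 0.5, 0.7]
width: 8.0
gripper_force: 59.9
```

```bash
python3 -c "
from h import *
feel()"
```

```text
t 16.875 p [494.1  37.7  48.8] yaw -0.187 F [2.09 0.33 1.28] T [ 0.025 -0.591  0.076]
pin [ -4.8 -10.7] bowl [-103.8    8.4]
pin [ -6.8 -10.4] bowl [-105.8    8.6]
jaw~ 30.4
```

Request:
carry_out([
  {"tx": 0.002,"ty": 0,"tz": 0,"twist": 0,"fingers": 0},
  {"tx": 0,"ty": 0,"tz": 0.003,"twist": 0,"fingers": 0},
  {"tx": 0,"ty": 0,"tz": 0.003,"twist": 0,"fingers": 0},
  {"tx": 0,"ty": 0,"tz": 0,"twist": 0,"fingers": 0},
])

```text
clock: 17.38
eef_pos: [494.3, 37.8, 47.2]
tool_rot: [3.141, 0.002, -0.187]
force: [-0.4, -0.7, 5.6]
width: 7.7
gripper_force: 60.6
```

```bash
python3 -c "
from h import *
feel()"
```

```text
t 17.625 p [494.3  37.8  47.2] yaw -0.187 F [-0.54 -0.    5.97] T [-0.025 -0.143  0.068]
pin [ -4.6 -10.6] bowl [-103.6    8.5]
pin [ -6.6 -10.4] bowl [-105.6    8.7]
jaw~ 30.3
```

Load is on the post and the hook rests on the plate and shoulder. I'll ease up slightly and open the fingers.

Request:
carry_out([
  {"tx": 0,"ty": 0,"tz": -0.002,"twist": 0,"fingers": 0},
  {"tx": 0,"ty": 0,"tz": 0,"twist": 0,"fingers": 0.15},
  {"tx": 0,"ty": 0,"tz": 0,"twist": 0,"fingers": 0.25},
  {"tx": 0,"ty": 0,"tz": 0,"twist": 0,"fingers": 0.35},
  {"tx": 0,"ty": 0,"tz": 0,"twist": 0,"fingers": 0.35},
  {"tx": 0,"ty": 0,"tz": -0.02,"twist": 0,"fingers": 0.35},
  {"tx": 0,"ty": 0,"tz": -0.06,"twist": 0,"fingers": 0.35},
  {"tx": 0,"ty": 0,"tz": -0.1,"twist": 0,"fingers": 0.35},
  {"tx": 0,"ty": 0,"tz": -0.1,"twist": 0,"fingers": 0.35},
  {"tx": 0,"ty": 0,"tz": 0,"twist": 0,"fingers": 0.35},
])

```text
clock: 18.88
eef_pos: [496.8, 38.0, 133.9]
tool_rot: [-3.14, -0.005, -0.187]
force: [-0.6, -0.4, -0.8]
width: 29.7
gripper_force: 0.0
```

Run:
```python
from h import *
st()
d=get("wrist"); cv2.imwrite("pics/w9.png",d["color"])
im=d["color"]; hsv=cv2.cvtColor(im,cv2.COLOR_BGR2HSV)
J=lambda w: np.round(Rm(JY).T@(w-JO),1)
red=cv2.inRange(hsv,(0,150,50),(8,255,255))|cv2.inRange(hsv,(172,150,50),(180,255,255))
c=max(cv2.findContours(red,cv2.RETR_EXTERNAL,cv2.CHAIN_APPROX_NONE)[0],key=cv2.contourArea).reshape(-1,2)
r=cv2.minAreaRect(np.array([onz(d,a,b,48)[:2] for a,b in c],np.float32)); print("grip",r)
a=-.187; o=np.array(r[0]); print("bowl",J(o+Rm(a)@[-45.5,8.5]),"pin",J(o+Rm(a)@[55,0]))
m=cv2.inRange(hsv,(10,140,60),(28,255,255)); m[:,:120]=0;m[:,430:]=0
k,l,S,C=cv2.connectedComponentsWithStats(m); i=max([i for i in range(1,k) if S[i,4]>300],key=lambda i:S[i,1]+S[i,3])
ys,xs=np.where(l==i); P=np.array([J(onz(d,c,ys[xs==c].max()+.5,30)[:2]) for c in range(xs.min()+6,xs.max()-6,2)]); print("jaw~",11.66-np.median(P[:,0]))
```

```text
{'clock': 18.875, 'eef_pos': [496.813, 37.992, 133.886], 'tool_rot': [-3.14, -0.005, -0.187], 'force': [-0.57, -0.363, -0.769], 'gripper_force': 0.0, 'width': 29.741}
grip ((493.7718200683594, 36.611907958984375), (8.624732971191406, 45.86307144165039), 79.04744720458984)
bowl [-104.     7.7] pin [ -5.  -11.4]
jaw~ 30.11
```

The jaw is holding at about 30 mm after release, and the hook hasn't moved. I'll hand it in.

```bash
python3 -c "
from h import *
print(job.finish_job())"
```

```text
the job is handed in; nothing more can be done
None
```

The job is handed in: the hook's pin is through the plate hole and its cup is round the post, holding the jaw about 30 mm open (22–35 mm allowed) with the gripper clear; no verdict came back, and I never located the brass frame in any picture, so I could not check that it stayed put.

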